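# Set up a gel tray in the casting table

## Robot

A 7-joint arm with a two-finger parallel gripper is mounted at the origin on a cart in front of the work surface, level with it; the furniture and walls round the work are solid. World frame = base frame: x ahead of the robot, y to its left, z up, the work surface at z = 0. Lengths are in m, angles in degrees, forces in N, time in s.
With the tool pointing down it reaches from about 0.35 to 0.9 m from the base axis. Payload 8.1 kg.
Tool frame: the origin (TCP) lies between the finger pads; the fingertips stand 22 mm ahead of it and the grasp point (between the pads) lies 3 mm ahead of it; z points along the fingers, y is the line along which they close (so a half turn about z gives the same grasp; the last joint's range is limited). The gripper opens to 85 mm and grips with 20 to 120 N. Pads are 22 mm wide; open, the fingers measure 114 mm over their backs; the gripper's body (76 mm by 85 mm) begins 54 mm behind the grasp point. The pads swing forward as they close: fully open they stand 13 mm farther back than shut.
Start: joints at [59.095, 24.895, 1.432, 90.138, -0.665, 64.973, -4.303], TCP at [0.264, -0.566, 0.253] pointing down, gripper open.
Joint ranges: [-149.89, 149.89], [-25.12, 119.58], [-72.63, 75.52], [4.76, 147.25], [-75.54, 255.54], [6.69, 114.76], [-157.13, 157.13]. Speed limits (degrees/s): [127.2, 127.2, 172.46, 172.46, 180, 180, 180].

## Interface

Orientations are given as [roll, pitch, yaw] about the fixed x, y, z axes, in that order (R = Rz(yaw) Ry(pitch) Rx(roll)).
In Python, from bench import monitor, imaging, order gives the robot as it stands.
- The arm moves only by the tool arm_command, never from a script. Its argument "series" is a list of rows, each an object of numbers: "x", "y", "z": the shift along the tool's x, y, z in mm; "wx", "wy", "wz": the turn, a rotation vector about the tool's x, y, z in degrees; "jaw": the opening, from 0 (shut) to 1 (fully open). In form: [{"x": .., "y": .., "z": .., "wx": .., "wy": .., "wz": .., "jaw": ..}, ...]. A call has 1 to 10 rows; each row is the pose to reach, as a shift and turn from the pose commanded when the call began, along the tool's axes at that moment; what a row does not reach only later rows make up. A row lasts 1/12 s, in which the tool goes at most 41.7 mm and 7.16 degrees, less where a joint would pass 70% of its speed; a pose out of reach is approached as far as the arm can. A call with a gripper value outside its range is refused whole. The fingers move at their own pace and stop on an object; "squeeze" is the grip in N (left out, the last holds). Time passes only in rows, so rows that repeat a pose let the fingers close. It gives the time, the measured TCP pose, the force, the opening and the grip force at its end, in the units of the state.
- monitor.sense(): the state, without advancing time (a new reading comes with each control period).
- imaging.snapshot(name): name is "side" or "top"; returns the picture (420x560x3 uint8, red, green, blue); there is no depth.
- imaging.get_calibration(name): a dict with "fx", "fy", "cx", "cy" (pixels), "T" (4x4, takes a point from camera to world coordinates). Camera axes: x right, y down, z forward; pixel columns grow to the right and rows downward; lengths in m; the calibration is good to about 2 mm. A picture is of the moment at which its call begins. get_calibration takes no time and is no camera call.
- order.close_job(): hands the job in; it is judged then, once.
The state is a dict: "time_s": time; "q": joint angles; "joint_vel": joint speeds; "tau": joint torques, N m; "position": TCP position; "tcp_rot": TCP orientation; "force": force on the tool from outside, world axes, zero at the start; "moment": the same for the moment, N m; "width": opening from 0.0 (shut) to 1.0 (fully open); "finger_force": force on a finger pad.
Only numpy, scipy, OpenCV 4.12 (cv2) and the standard library are available. Lean on these libraries where they do the work, as an engineer would, in place of code of your own. Each camera call takes 0.05 s, during which the arm holds its last target. There are 200 camera calls.

## Task

Get the gel caster ready for pouring: first stand the blue-capped bottle, which was left on the casting table, upright on the bench, then slide the blue gel tray over the table, without lifting it, square and flush into the corner between the far dam and the left fence, and swing the hinged gate fully shut across its near end. Then take the red comb from its stand and set it all the way down in the tray's pair of notches, and let go. Do not knock or shift the white comb and the other bottles and jar.

Things in the scene. Friction and masses are not known exactly. Their poses are not given: they have to be found in the camera images.
- casting_table: white (pale grey) gel casting table, plate 280 (x) x 250 (y) mm, fixed, top 28 mm above the bench; origin on the bench under its centre, z up, x towards the far dam. Aluminium fences 28 mm high on the plate: far dam (inner face x = +128, 12 thick, y = -108 to +122) and left fence (inner face y = +108, 14 thick, x = +14 to +128).
- corner (a point): inner corner of the two fences, on the plate's top (x = +128, y = +108, z = 28 mm in the table's frame; same axes): where the tray's far left lower corner belongs
- gate (a joint): angle of the hinged aluminium gate, rad: 0 = shut (lying from its hinge along the table's -y, 2 mm clear of a seated tray's near end), growing as it swings out to the table's -x and on to +y, at most 2.7; stays where left. Bar 110 mm long from the hinge axis, 10 thick, 5 to 29 mm above the plate.
- gate_hinge (a point): upright hinge axis of the gate, at the plate's top (x = +1, y = +118, z = 28 mm in the table's frame)
- gate_knob (a point): point 10 mm below the top of the gate's black upright knob (14 mm diameter, standing from 28 to 68 mm above the plate, 102 mm from the hinge axis); the axes turn with the gate, which lies along its -y
- tray: clear blue acrylic gel tray, 120 (x) x 92 (y) x 32 mm, 0.2 kg, too wide to grasp across; floor 8 mm thick, 6 mm walls along the long sides (y = -46 and +46), ends (x = -60 and +60) open above the floor; origin under its centre, z up. Each wall has a notch at x = -32, 7 mm wide, 16 mm deep from its top, with 3 mm lead-in chamfers.
- tray_corner (a point): the tray's lower outer corner at x = +60, y = +46 mm of its frame (far left when seated)
- tray_slot (a point): where the tips of the comb's teeth are when the comb is fully seated: x = -32, y = 0, z = 10 mm in the tray's frame; same axes
- red_comb: red comb, upright in one of the stand's two places; origin amid its tooth tips, z up, length along y. Spine 18 (x) x 94 (y) mm, 22 to 38 mm above the tips, to be grasped across its 18 mm; below it a 4 mm blade, 87 mm long at 8 to 22 mm above the tips (its ends go into notches), 74 mm long below. Seated, the spine rests on the wall tops, the tips 2 mm above the floor.
- white_comb: white comb of the same shape, in the other place of the stand, to be left there
- comb_stand: grey comb stand fixed to the bench, 112 (x) x 104 (y) x 32 mm, origin under its centre; two notched cheeks hold the combs at x = -30 and +30 mm, along its y, tips 10 mm above the bench
- dye_bottle: small brown bottle with blue cap, 33 mm diameter up to 60 mm, cap 20 mm diameter up to 76 mm; origin under its centre, z up
- red_cap_bottle: bystander: bottle of the same shape with a red cap, on the bench; origin under its centre
- orange_cap_bottle: bystander: bottle of the same shape with an orange cap, on the bench; origin under its centre
- milky_bottle: bystander: white bottle without cap, 72 mm diameter, 163 mm tall; origin under its centre
- sample_jar: bystander: clear jar, 46 mm diameter, 80 mm tall; origin under its centre
Not all that is in view belongs to the job. What is shaped like the red_comb but brown is not meant.

How it is judged (in metres and radians):
On the way, in this order (a step that is already met when the one before it is completed fails the run):
1. the blue-capped bottle stands upright on the bench (height (world z) of dye_bottle below 0.006 m and angle between dye_bottle's own z axis and vertical below 0.12 rad), for 0.2 s.
2. the tray is flush in the corner and the gate is shut (x of tray_corner in the frame of casting_table above 0.126 m and y of tray_corner in the frame of casting_table above 0.106 m and angle between the x axis of tray and the x axis of casting_table, either way round below 0.02 rad and angle between tray's own z axis and vertical below 0.03 rad and value of joint gate below 0.06 rad), for 0.2 s.
3. the red comb is down in the tray's notches (horizontal distance between red_comb and tray_slot below 0.007 m and z of red_comb in the frame of tray_slot below 0.003 m and angle between the y axis of red_comb and the y axis of tray, either way round below 0.07 rad and angle between red_comb's own z axis and vertical below 0.08 rad), for 0.2 s.
At the end, for the whole second after the job is handed in: Blue-capped bottle upright on the bench; tray flat, within 2 mm of far dam and left fence and 0.02 rad of square; gate within 0.06 rad of shut; red comb upright in the tray's notches, tips within 3 mm of seated height and 7 mm of place; all at rest and released (all of step 1 and all of step 2 and all of step 3 and linear speed of each of tray, red_comb, dye_bottle below 0.01 m/s); the robot touches nothing.
It fails at once if the tray is lifted more than 12 mm off the table or tipped (z of tray in the frame of casting_table above 0.04 m or angle between tray's own z axis and vertical above 0.35 rad).
It fails at once if the tray falls off the table (height (world z) of tray below 0.015 m).
It fails at once if the blue-capped bottle is knocked over (angle between dye_bottle's own z axis and vertical above 0.7 rad).
It fails at once if the white comb is disturbed (distance of white_comb from where it was at the start of the episode above 0.012 m).
It fails at once if a bystander (red- or orange-capped bottle, milky bottle, jar) is shifted by more than 20 mm or knocked over (distance of any of red_cap_bottle, milky_bottle, sample_jar, orange_cap_bottle from where it was at the start of the episode above 0.02 m or angle between any of red_cap_bottle, milky_bottle, sample_jar, orange_cap_bottle's own z axis and vertical above 0.4 rad).
It also fails if it takes over 72 s, if anything falls off the work surface, if the arm or the gripper's body presses on something with over 40 N, if the wrist force passes 120 N, or if a joint passes its speed limit or range.

## Working session

There is one attempt and no reset: what is moved stays moved. The work goes in short steps, Python scripts to look and compute and a tool call to move; the robot and the scene stay as the last step left them, time stands still between calls to the robot, and variables do not carry over. Pictures are saved under pics/ and viewed, at most 11 in all, crops included, and the job is handed in when it is done.

Besides the shell and the picture viewer there is one more tool, called after "Call:" as name([rows], argument=value, ...), one row to a line, values as JSON. arm_command: Moves the arm, as the interface text tells. Its arguments: {"type":"object","properties":{"series":{"type":"array"},"squeeze":{"type":"number"}},"required":["series"]}

```bash
ls; mkdir -p pics; python3 - <<'E'
from bench import monitor, imaging, order
import cv2,numpy as np
for n in("side","top"):
    im=imaging.snapshot(n);c=imaging.get_calibration(n)
    cv2.imwrite(f"pics/{n}0.png",cv2.cvtColor(im,cv2.COLOR_RGB2BGR))
    print(n,c["fx"],c["fy"],c["cx"],c["cy"],np.round(c["T"],4).tolist())
print(monitor.sense())
E
```

```text
pics
side 382.38521847782835 382.38521847782835 276.76540435603124 210.77643007974103 [[0.9505, -0.1394, 0.2778, 0.2502], [-0.3108, -0.4137, 0.8558, -1.0586], [-0.0044, -0.8997, -0.4365, 0.543], [0.0, 0.0, 0.0, 1.0]]
top 426.48537252181114 426.48537252181114 270.62643096268283 212.73907216709924 [[-0.0275, -0.9963, 0.0815, 0.4335], [-0.9996, 0.0279, 0.0043, -0.1608], [-0.0065, -0.0813, -0.9967, 1.305], [0.0, 0.0, 0.0, 1.0]]
{'time_s': 0.1, 'q': array([59.09576981, 24.9305951 ,  1.43020087, 90.18244081, -0.6627797 ,
       64.9742715 , -4.30298772]), 'joint_vel': array([-0.06933698, -0.02029159,  0.05637221, -0.09096527, -0.12372982,
        0.00289945, -0.04342641]), 'tau': array([ 4.48363411e-03, -6.71746874e+01,  1.02863319e+00, -3.16900063e+01,
        1.56964076e-02,  7.22656609e-03,  7.02562079e-05]), 'position': array([ 0.26416811, -0.56597133,  0.25263429]), 'tcp_rot': array([-1.79921422e+02,  8.55983125e-03,  2.50230546e+01]), 'force': array([-0.63235666,  0.46485279, -0.02587683]), 'moment': array([ 0.04499638, -0.02948159,  0.0353609 ]), 'finger_force': 0.0, 'width': 0.9989891988372002}
```

View pics/side0.png

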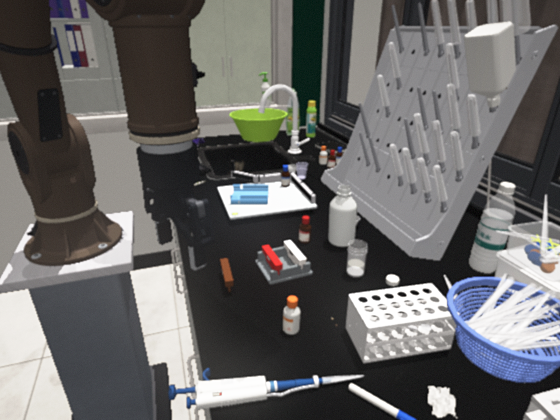

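View pics/top0.png

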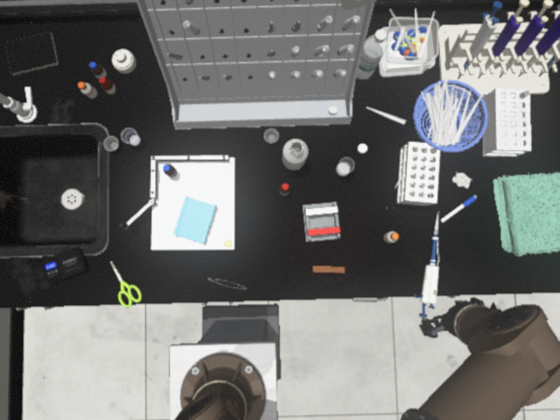

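The top view shows the table at about (194,203), a blue-capped bottle at (168,170) and the tray at (195,221). The gate is open, from (154,203) to (125,225). The stand is at (322,222), with the red comb at (324,231) and the white at (322,211). A brown decoy lies at (328,269). The side view agrees.

Next I enlarge the candidates. The blue caps are at (168,170), on the table, and (97,70), off by the sink.

```bash
python3 - <<'E'
import cv2,numpy as np
t=cv2.imread("pics/top0.png")
a=cv2.resize(t[145:260,110:245],None,fx=5,fy=5,interpolation=cv2.INTER_CUBIC)[:, :]
b=cv2.resize(t[195:250,295:350],None,fx=5,fy=5,interpolation=cv2.INTER_CUBIC)
# put b below-cropped at right: canvas 800x600
c=np.zeros((600,800,3),np.uint8); a=cv2.resize(a,(528,450)); c[:450,:528]=a; c[:275,525:800]=b
s=cv2.imread("pics/side0.png"); d=cv2.resize(s[160:220,210:325],None,fx=2.4,fy=2.4); c[300:300+d.shape[0],800-d.shape[1]:]=d
cv2.imwrite("pics/crop1.png",c)
E
```

```text
(no output)
```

View pics/crop1.png

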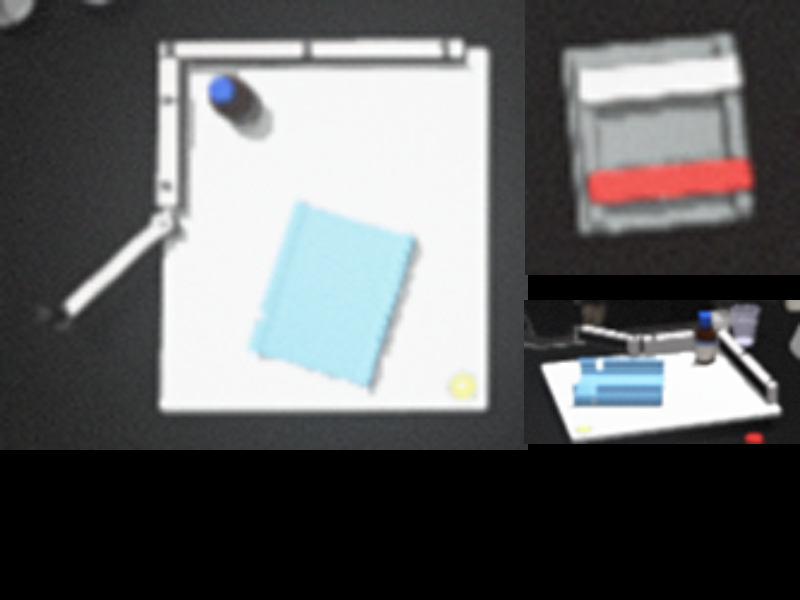

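The crop confirms the target. The blue-capped bottle at (168,170) stands upright on the table in the far left corner. The tray's notches are at its near end, seen near crop (262,320). The red comb is in the near place of the stand and the white one in the far place. Next I fit poses from the masks.

```bash
cat > h.py <<'E'
import cv2,numpy as np
from scipy.optimize import least_squares
from bench import monitor,imaging
CAL={n:imaging.get_calibration(n) for n in("side","top")}
def proj(n,P):
    c=CAL[n];Q=(np.c_[P,np.ones(len(P))]@np.linalg.inv(c["T"]).T)
    return np.c_[c["fx"]*Q[:,0]/Q[:,2]+c["cx"],c["fy"]*Q[:,1]/Q[:,2]+c["cy"]]
def unproj(n,uv,z):
    c=CAL[n];d=c["T"][:3,:3]@np.array([(uv[0]-c["cx"])/c["fx"],(uv[1]-c["cy"])/c["fy"],1]);o=c["T"][:3,3]
    return o+d*(z-o[2])/d[2]
def box(x0,x1,y0,y1,z0,z1): return np.array([[x,y,z] for x in(x0,x1) for y in(y0,y1) for z in(z0,z1)])/1000.
def cyl(r,z0,z1):
    a=np.arange(0,2*np.pi,.2);return np.array([[r*np.cos(t),r*np.sin(t),z] for t in a for z in(z0,z1)])/1000.
def place(M,p,z=0):
    c,s=np.cos(p[2]),np.sin(p[2]);return np.c_[p[0]+c*M[:,0]-s*M[:,1],p[1]+s*M[:,0]+c*M[:,1],M[:,2]+z]
def contour(im,fn,roi):
    u0,v0,u1,v1=roi;k=4
    I=cv2.resize(im[v0:v1,u0:u1],None,fx=k,fy=k,interpolation=cv2.INTER_CUBIC)
    m=fn(cv2.cvtColor(I,cv2.COLOR_RGB2HSV).astype(int)).astype(np.uint8)
    c=max(cv2.findContours(m,cv2.RETR_EXTERNAL,cv2.CHAIN_APPROX_NONE)[0],key=cv2.contourArea)
    return (cv2.convexHull(c)[:,0]+.5)/k-.5+[u0,v0],(c[:,0]+.5)/k-.5+[u0,v0]
def dens(h):  # resample hull densely
    h=np.asarray(h,float);n=np.roll(h,-1,0);return np.concatenate([a+(b-a)*np.linspace(0,1,max(2,int(np.hypot(*(b-a))*2)),endpoint=False)[:,None] for a,b in zip(h,n)])
def fit(n,M,z,pts,p0,yaw=True):
    def f(p):
        q=[p[0],p[1],p[2] if yaw else 0]
        h=cv2.convexHull(proj(n,place(M,q,z)).astype(np.float32))
        return [cv2.pointPolygonTest(h,(float(a),float(b)),True) for a,b in pts]
    r=least_squares(f,p0[:3 if yaw else 2],diff_step=1e-3,x_scale=[.01,.01,.1][:3 if yaw else 2],loss="soft_l1",f_scale=.5)
    return r.x,np.sqrt(np.mean(np.square(f(r.x))))
TABLE=np.r_[box(-140,140,-125,125,0,28),box(128,140,-108,122,28,56),box(14,128,108,122,28,56)]
TRAY=box(-60,60,-46,46,0,32); SPINE=box(-9,9,-47,47,22,38)
blue=lambda h:(h[...,0]>85)&(h[...,0]<108)&(h[...,1]>40)&(h[...,2]>120)
red=lambda h:((h[...,0]<8)|(h[...,0]>172))&(h[...,1]>110)&(h[...,2]>130)
white=lambda h:(h[...,2]>120)
cap=lambda h:(h[...,0]>105)&(h[...,0]<130)&(h[...,1]>120)&(h[...,2]>80)
def fp(a): return [*np.round(np.array(a[0][:2])*1000,1),np.round(np.degrees(a[0][2]),2) if len(a[0])>2 else 0,'rms',round(a[1],2)]
E
cat > m1.py <<'E'
from h import *
im=imaging.snapshot("top");g=lambda u,v,z:unproj("top",(u,v),z)
h,c=contour(im,white,(146,150,242,256))
# keep only near/right/far straight edges of hull
t=fit("top",TABLE,0,dens(h),[*g(194,203,.03)[:2],0]);print("table",fp(t))
print("hull",np.round(h,1).tolist()[::4])
h,c=contour(im,blue,(165,190,225,255));tr=fit("top",TRAY,.028,dens(h),[*g(196,221,.05)[:2],-.2]);print("tray",fp(tr))
h,c=contour(im,red,(300,215,350,245));print("comb",fp(fit("top",SPINE,.010,dens(h),[*g(324,231,.04)[:2],0.05])))
h,c=contour(im,lambda h:(h[...,2]>200)&(h[...,1]<40),(300,198,345,222));print("white",fp(fit("top",SPINE,.010,dens(h),[*g(322,211,.04)[:2],0.05])))
h,c=contour(im,cap,(158,158,182,182));print("cap",fp(fit("top",cyl(10,62,76),.028,dens(h),[*g(168,170,.1)[:2]],False)))
for nm,u,v,z in(("knob",121.5,225.5,.09),("redcap",285,188,.07),("orange",391,237,.07),("jar",345,166,.07),("milky",294,152,.15),("brown",328,269,.02)):print(nm,np.round(g(u,v,z)*1000))
sd=imaging.snapshot("side")
h,c=contour(sd,cap,(275,160,295,180));print("capS",fp(fit("side",cyl(10,62,76),.028,dens(h),[*g(168,170,.1)[:2]],False)))
h,c=contour(sd,red,(258,240,285,273));print("combS",fp(fit("side",SPINE,.010,dens(h),[*g(324,231,.04)[:2],0.05])))
h,c=contour(sd,blue,(220,175,275,215));print("trayS",fp(fit("side",TRAY,.028,dens(h),tr[0])))
E
python3 m1.py
```

```text
table [np.float64(574.4), np.float64(80.9), np.float64(-1.37), 'rms', np.float64(1.05)]
hull [[227.1, 154.4], [234.6, 157.9], [234.4, 247.9], [212.9, 249.9], [145.6, 203.4], [154.9, 155.1]]
tray [np.float64(521.6), np.float64(69.9), np.float64(-18.62), 'rms', np.float64(0.43)]
comb [np.float64(478.6), np.float64(-310.6), np.float64(3.74), 'rms', np.float64(0.21)]
white [np.float64(540.0), np.float64(-305.7), np.float64(3.86), 'rms', np.float64(0.23)]
cap [np.float64(668.2), np.float64(136.8), 0, 'rms', np.float64(1.1)]
knob [508. 271.  90.]
redcap [ 606. -199.   70.]
orange [ 454. -501.   70.]
jar [ 666. -377.   70.]
milky [ 693. -225.  150.]
brown [ 365. -322.   20.]
capS [np.float64(668.7), np.float64(138.2), 0, 'rms', np.float64(0.51)]
combS [np.float64(481.7), np.float64(-302.0), np.float64(2.29), 'rms', np.float64(0.89)]
trayS [np.float64(523.7), np.float64(75.1), np.float64(-16.94), 'rms', np.float64(0.32)]
```

Fits for the bottle, tray and combs are plausible, but the open gate spoiled the table fit. I'll refit the table without those points and start towards the bottle.

```bash
cat >> h.py <<'E'
from scipy.spatial.transform import Rotation as Ro
def go(x,y,z,yaw=0):  # mm, deg: shift and turn in tool axes from the measured pose to tool-down target
    s=monitor.sense();R=Ro.from_euler("xyz",s["tcp_rot"],degrees=True);p=s["position"]*1000
    d=R.inv().apply(np.array([x,y,z])-p);T=Ro.from_euler("xyz",[180,0,yaw],degrees=True)
    print("t",round(s["time_s"],2),"p",p.round(1),"rot",s["tcp_rot"].round(1),"shift",d.round(1),"turn",np.degrees((R.inv()*T).as_rotvec()).round(2),"n",round(np.linalg.norm(d)/40,1))
def tab(): 
    im=imaging.snapshot("top");h,c=contour(im,white,(146,150,242,256));d=dens(h)
    k=[p for p in c if (p[1]>235 and p[0]<200) or p[0]>231 or (p[1]<160 and p[0]<225) or (p[0]<157 and p[1]<190)]
    H=[p for p in k if abs(cv2.pointPolygonTest(h.astype(np.float32).reshape(-1,1,2),(float(p[0]),float(p[1])),True))<1.5 or p[0]<160]
    return fit("top",TABLE,0,H,[.572,.075,0])
E
python3 - <<'E'
from h import *
t=tab();print("table",fp(t));T=lambda x,y:place(np.array([[x,y,0]])/1e3,t[0])[0][:2]*1000
print("corner",T(128,108),"hinge",T(1,118),"shutknob",T(1,16),"traycenter",T(68,62),"near right",T(-140,-125))
E
```

```text
table [np.float64(574.5), np.float64(79.5), np.float64(-1.18), 'rms', np.float64(0.28)]
corner [704.70289759 184.85851006] hinge [577.9351496  197.46557427] shutknob [575.83959184  95.48710283] traycenter [643.77050599 140.10090005] near right [431.97255147 -42.58633668]
```

Call:
arm_command([
  {"x":33,"y":-23,"wz":2.5},
  {"x":66,"y":-46,"wz":5},
  {"x":99,"y":-69,"wz":7.5},
  {"x":132,"y":-92,"wz":10},
  {"x":165,"y":-115,"wz":12.5},
  {"x":198,"y":-138,"wz":15},
  {"x":231,"y":-161,"wz":17.5},
  {"x":264,"y":-184,"wz":20},
  {"x":297,"y":-207,"wz":22.5},
  {"x":330,"y":-230,"wz":25},
])

```text
schema error: expected keys x, y, z, wx, wy, wz, jaw
```

Call:
arm_command([
  {"x":33,"y":-23,"z":0,"wx":0,"wy":0,"wz":2.5,"jaw":1},
  {"x":66,"y":-46,"z":0,"wx":0,"wy":0,"wz":5,"jaw":1},
  {"x":99,"y":-69,"z":0,"wx":0,"wy":0,"wz":7.5,"jaw":1},
  {"x":132,"y":-92,"z":0,"wx":0,"wy":0,"wz":10,"jaw":1},
  {"x":165,"y":-115,"z":0,"wx":0,"wy":0,"wz":12.5,"jaw":1},
  {"x":198,"y":-138,"z":0,"wx":0,"wy":0,"wz":15,"jaw":1},
  {"x":231,"y":-161,"z":0,"wx":0,"wy":0,"wz":17.5,"jaw":1},
  {"x":264,"y":-184,"z":0,"wx":0,"wy":0,"wz":20,"jaw":1},
  {"x":297,"y":-207,"z":0,"wx":0,"wy":0,"wz":22.5,"jaw":1},
  {"x":330,"y":-230,"z":0,"wx":0,"wy":0,"wz":25,"jaw":1},
], squeeze=30)

```text
time_s: 1.08
position: [0.4667, -0.2165, 0.2535]
tcp_rot: [180.0, -0.0, -0.1]
force: [1.5, -0.2, -0.2]
width: 1.001
finger_force: 0.0
```

```bash
python3 -c "
from h import *
go(668.5,137.5,200,0)"
```

```text
t 1.08 p [ 466.7 -216.5  253.5] rot [ 1.8e+02 -0.0e+00 -1.0e-01] shift [ 201.1 -354.4   53.5] turn [ 0.01 -0.02 -0.11] n 10.3
```

Call:
arm_command([
  {"x":20,"y":-36,"z":0,"wx":0,"wy":0,"wz":0,"jaw":1},
  {"x":40,"y":-71,"z":0,"wx":0,"wy":0,"wz":0,"jaw":1},
  {"x":60,"y":-106,"z":0,"wx":0,"wy":0,"wz":0,"jaw":1},
  {"x":80,"y":-142,"z":0,"wx":0,"wy":0,"wz":0,"jaw":1},
  {"x":100,"y":-177,"z":0,"wx":0,"wy":0,"wz":0,"jaw":1},
  {"x":120,"y":-212,"z":0,"wx":0,"wy":0,"wz":0,"jaw":1},
  {"x":140,"y":-248,"z":10,"wx":0,"wy":0,"wz":0,"jaw":1},
  {"x":161,"y":-284,"z":20,"wx":0,"wy":0,"wz":0,"jaw":1},
  {"x":181,"y":-319,"z":30,"wx":0,"wy":0,"wz":0,"jaw":1},
  {"x":201,"y":-354,"z":40,"wx":0,"wy":0,"wz":0,"jaw":1},
])

```text
time_s: 1.92
position: [0.6669, 0.1361, 0.2131]
tcp_rot: [180.0, -0.0, 0.0]
force: [0.2, 0.9, -0.7]
width: 0.998
finger_force: 0.0
```

```bash
python3 -c "
from h import *
go(668.5,137.5,85,0)"
```

```text
t 1.92 p [666.9 136.1 213.1] rot [180.  -0.   0.] shift [  1.6  -1.4 128.1] turn [ 0.01 -0.    0.01] n 3.2
```

Call:
arm_command([
  {"x":1,"y":-1,"z":30,"wx":0,"wy":0,"wz":0,"jaw":1},
  {"x":1.6,"y":-1.4,"z":60,"wx":0,"wy":0,"wz":0,"jaw":1},
  {"x":1.6,"y":-1.4,"z":90,"wx":0,"wy":0,"wz":0,"jaw":1},
  {"x":1.6,"y":-1.4,"z":115,"wx":0,"wy":0,"wz":0,"jaw":1},
  {"x":1.6,"y":-1.4,"z":128,"wx":0,"wy":0,"wz":0,"jaw":0.8},
  {"x":1.6,"y":-1.4,"z":128,"wx":0,"wy":0,"wz":0,"jaw":0.6},
  {"x":1.6,"y":-1.4,"z":128,"wx":0,"wy":0,"wz":0,"jaw":0.45},
  {"x":1.6,"y":-1.4,"z":128,"wx":0,"wy":0,"wz":0,"jaw":0.2},
  {"x":1.6,"y":-1.4,"z":128,"wx":0,"wy":0,"wz":0,"jaw":0.2},
  {"x":1.6,"y":-1.4,"z":128,"wx":0,"wy":0,"wz":0,"jaw":0.2},
], squeeze=40)

```text
time_s: 2.75
position: [0.6692, 0.1362, 0.088]
tcp_rot: [-179.9, -0.2, 0.0]
force: [-0.4, 0.4, 4.9]
width: 0.35
finger_force: 39.4
```

```bash
python3 -c "
from h import *
go(430,-150,200,0);go(430,-150,58,0)"
```

```text
t 2.75 p [669.2 136.2  88. ] rot [-179.9   -0.2    0. ] shift [-238.9  286.  -113.2] turn [-0.06 -0.21  0.02] n 9.7
t 2.75 p [669.2 136.2  88. ] rot [-179.9   -0.2    0. ] shift [-239.4  286.2   28.8] turn [-0.06 -0.21  0.02] n 9.4
```

Call:
arm_command([
  {"x":0,"y":0,"z":-15,"wx":0,"wy":0,"wz":0,"jaw":0.2},
  {"x":0,"y":0,"z":-45,"wx":0,"wy":0,"wz":0,"jaw":0.2},
  {"x":-10,"y":12,"z":-75,"wx":0,"wy":0,"wz":0,"jaw":0.2},
  {"x":-30,"y":36,"z":-80,"wx":0,"wy":0,"wz":0,"jaw":0.2},
  {"x":-55,"y":66,"z":-80,"wx":0,"wy":0,"wz":0,"jaw":0.2},
  {"x":-80,"y":96,"z":-80,"wx":0,"wy":0,"wz":0,"jaw":0.2},
  {"x":-105,"y":126,"z":-80,"wx":0,"wy":0,"wz":0,"jaw":0.2},
  {"x":-130,"y":156,"z":-80,"wx":0,"wy":0,"wz":0,"jaw":0.2},
  {"x":-155,"y":186,"z":-80,"wx":0,"wy":0,"wz":0,"jaw":0.2},
  {"x":-180,"y":216,"z":-80,"wx":0,"wy":0,"wz":0,"jaw":0.2},
])

```text
time_s: 3.58
position: [0.4868, -0.0816, 0.1666]
tcp_rot: [180.0, -0.1, 0.0]
force: [-0.2, -0.4, -0.4]
width: 0.343
finger_force: 39.6
```

Call:
arm_command([
  {"x":-25,"y":30,"z":0,"wx":0,"wy":0,"wz":0,"jaw":0.2},
  {"x":-45,"y":54,"z":5,"wx":0,"wy":0,"wz":0,"jaw":0.2},
  {"x":-58,"y":69,"z":15,"wx":0,"wy":0,"wz":0,"jaw":0.2},
  {"x":-60,"y":70,"z":35,"wx":0,"wy":0,"wz":0,"jaw":0.2},
  {"x":-60,"y":70,"z":60,"wx":0,"wy":0,"wz":0,"jaw":0.2},
  {"x":-60,"y":70,"z":80,"wx":0,"wy":0,"wz":0,"jaw":0.2},
  {"x":-60,"y":70,"z":92,"wx":0,"wy":0,"wz":0,"jaw":0.2},
  {"x":-60,"y":70,"z":100,"wx":0,"wy":0,"wz":0,"jaw":0.2},
  {"x":-60,"y":70,"z":103,"wx":0,"wy":0,"wz":0,"jaw":0.2},
  {"x":-60,"y":70,"z":104,"wx":0,"wy":0,"wz":0,"jaw":0.2},
])

```text
time_s: 4.42
position: [0.4282, -0.1504, 0.0619]
tcp_rot: [180.0, -0.0, 0.0]
force: [-0.1, -0.2, -0.0]
width: 0.341
finger_force: 39.6
```

```bash
python3 - <<'E'
from h import *
s=imaging.snapshot("side");cv2.imwrite("pics/b1.png",cv2.resize(cv2.cvtColor(s[140:300,150:330],cv2.COLOR_RGB2BGR),None,fx=3.5,fy=3.5,interpolation=cv2.INTER_CUBIC))
print(monitor.sense()["force"],monitor.sense()["position"])
E
```

```text
[ 0.38131506  0.32904079 -0.86020376] [ 0.42833108 -0.15038631  0.06209616]
```

View pics/b1.png

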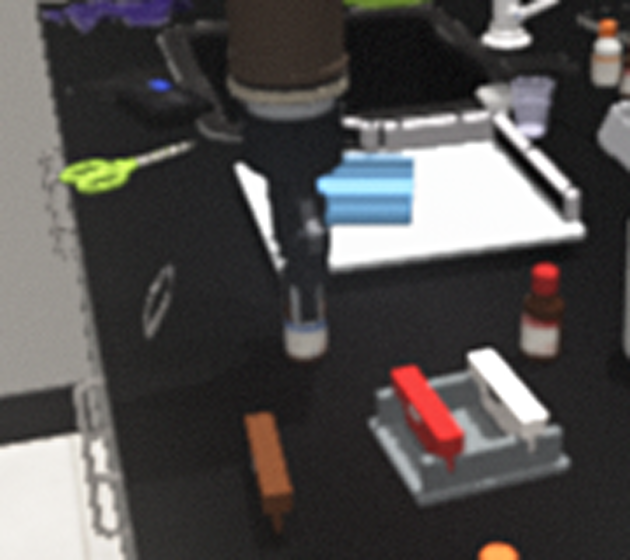

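The bottle hangs upright in the gripper at crop (305,340), just above the bench. I'll lower it the last few millimetres and release.

Call:
arm_command([
  {"x":0,"y":0,"z":2,"wx":0,"wy":0,"wz":0,"jaw":0.2},
  {"x":0,"y":0,"z":3,"wx":0,"wy":0,"wz":0,"jaw":0.2},
  {"x":0,"y":0,"z":3,"wx":0,"wy":0,"wz":0,"jaw":0.2},
])

```text
time_s: 4.72
position: [0.4291, -0.1504, 0.0598]
tcp_rot: [180.0, -0.2, 0.0]
force: [-0.9, 0.7, 7.5]
width: 0.343
finger_force: 40.5
```

Call:
arm_command([
  {"x":0,"y":0,"z":0,"wx":0,"wy":0,"wz":0,"jaw":0.4},
  {"x":0,"y":0,"z":0,"wx":0,"wy":0,"wz":0,"jaw":0.6},
  {"x":0,"y":0,"z":0,"wx":0,"wy":0,"wz":0,"jaw":0.8},
  {"x":0,"y":0,"z":0,"wx":0,"wy":0,"wz":0,"jaw":0.8},
  {"x":0,"y":0,"z":-20,"wx":0,"wy":0,"wz":0,"jaw":0.8},
  {"x":0,"y":0,"z":-55,"wx":0,"wy":0,"wz":0,"jaw":0.8},
  {"x":0,"y":0,"z":-90,"wx":0,"wy":0,"wz":0,"jaw":0.6},
  {"x":0,"y":0,"z":-125,"wx":0,"wy":0,"wz":0,"jaw":0.4},
])

```text
time_s: 5.38
position: [0.4273, -0.1501, 0.185]
tcp_rot: [-180.0, 0.1, 0.0]
force: [1.2, -0.6, -1.3]
width: 0.532
finger_force: 0.0
```

```bash
python3 - <<'E'
from h import *
im=imaging.snapshot("top");sd=imaging.snapshot("side")
hue=lambda lo,hi,s,v:(lambda h:(h[...,0]>lo)&(h[...,0]<hi)&(h[...,1]>s)&(h[...,2]>v))
for s,v in((40,120),(40,150),(40,180),(40,200)):
    h,c=contour(im,hue(85,108,s,v),(165,190,225,255));tr=fit("top",TRAY,.028,dens(h),[.522,.072,-.3]);print("tray",s,v,fp(tr),np.round(cv2.boxPoints(cv2.minAreaRect(h.astype(np.float32))),1).tolist())
def joint(p):
    r=[]
    for n,img,roi in(("top",im,(165,190,225,255)),):
        pass
c=np.zeros((600,800,3),np.uint8)
c[:420,:480]=cv2.resize(im[185:255,160:240],(480,420),interpolation=cv2.INTER_CUBIC)
c[:,480:]=cv2.resize(sd[170:290,220:284],(320,600),interpolation=cv2.INTER_CUBIC)
P=proj("top",place(TRAY,tr[0],.028))
for a,b in((1,3),(3,7),(7,5),(5,1)): cv2.line(c,*[tuple(int(q) for q in ((P[i]-[160,185])*6+3)) for i in(a,b)],(255,0,0),1)
cv2.imwrite("pics/b2.png",cv2.cvtColor(c,cv2.COLOR_RGB2BGR))
E
```

```text
tray 40 120 [np.float64(521.7), np.float64(69.9), np.float64(-18.39), 'rms', np.float64(0.44)] [[173.0, 234.1999969482422], [185.1999969482422, 195.60000610351562], [216.10000610351562, 205.3000030517578], [204.0, 243.89999389648438]]
tray 40 150 [np.float64(521.7), np.float64(69.9), np.float64(-18.39), 'rms', np.float64(0.44)] [[173.0, 234.1999969482422], [185.1999969482422, 195.60000610351562], [216.10000610351562, 205.3000030517578], [204.0, 243.89999389648438]]
tray 40 180 [np.float64(521.7), np.float64(69.9), np.float64(-18.39), 'rms', np.float64(0.44)] [[173.0, 234.1999969482422], [185.1999969482422, 195.60000610351562], [216.10000610351562, 205.3000030517578], [204.0, 243.89999389648438]]
tray 40 200 [np.float64(521.8), np.float64(70.1), np.float64(-18.47), 'rms', np.float64(0.48)] [[173.10000610351562, 234.1999969482422], [184.89999389648438, 195.6999969482422], [216.0, 205.3000030517578], [204.10000610351562, 243.8000030517578]]
```

View pics/b2.png

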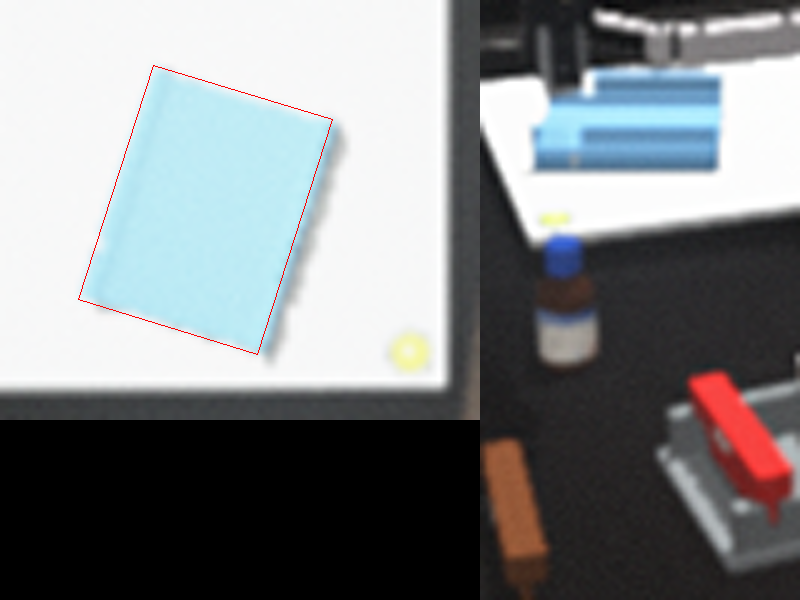

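The bottle now stands upright on the bench, at b2 crop (567,300). The tray fit outline matches its cyan top. I'll grip the tray's right wall from above and slide it.

```bash
python3 -c "
from h import *
go(513,27,110,-18.4);go(513,27,62,-18.4)"
```

```text
t 5.48 p [ 430.7 -151.   188.6] rot [179.9  -0.5   0. ] shift [  81.7 -178.2   78.9] turn [ 0.05 -0.49 18.41] n 5.3
t 5.48 p [ 430.7 -151.   188.6] rot [179.9  -0.5   0. ] shift [  81.3 -178.3  126.9] turn [ 0.05 -0.49 18.41] n 5.8
```

Call:
arm_command([
  {"x":14,"y":-30,"z":0,"wx":0,"wy":0,"wz":3,"jaw":0.5},
  {"x":28,"y":-60,"z":0,"wx":0,"wy":0,"wz":6,"jaw":0.5},
  {"x":42,"y":-90,"z":10,"wx":0,"wy":0,"wz":9,"jaw":0.5},
  {"x":56,"y":-120,"z":20,"wx":0,"wy":0,"wz":12,"jaw":0.5},
  {"x":70,"y":-150,"z":40,"wx":0,"wy":0,"wz":15,"jaw":0.5},
  {"x":82,"y":-178,"z":60,"wx":0,"wy":0,"wz":18.4,"jaw":0.5},
  {"x":82,"y":-178,"z":79,"wx":0,"wy":0,"wz":18.4,"jaw":0.5},
  {"x":82,"y":-178,"z":79,"wx":0,"wy":0,"wz":18.4,"jaw":0.5},
  {"x":82,"y":-178,"z":79,"wx":0,"wy":0,"wz":18.4,"jaw":0.5},
])

```text
time_s: 6.23
position: [0.5086, 0.0272, 0.1037]
tcp_rot: [179.9, 0.2, -18.3]
force: [0.2, -0.6, 0.5]
width: 0.501
finger_force: 0.0
```

```bash
python3 -c "
from h import *
go(513,27,62,-18.4)"
```

```text
t 6.23 p [508.6  27.2 103.7] rot [179.9   0.2 -18.3] shift [ 4.4 -1.3 41.7] turn [0.11 0.17 0.07] n 1.0
```

Call:
arm_command([
  {"x":4,"y":-1,"z":20,"wx":0,"wy":0,"wz":0,"jaw":0.5},
  {"x":4,"y":-1,"z":34,"wx":0,"wy":0,"wz":0,"jaw":0.5},
  {"x":4,"y":-1,"z":40,"wx":0,"wy":0,"wz":0,"jaw":0.4},
  {"x":4,"y":-1,"z":40,"wx":0,"wy":0,"wz":0,"jaw":0.3},
  {"x":4,"y":-1,"z":40,"wx":0,"wy":0,"wz":0,"jaw":0.2},
  {"x":4,"y":-1,"z":40,"wx":0,"wy":0,"wz":0,"jaw":0.1},
  {"x":4,"y":-1,"z":40,"wx":0,"wy":0,"wz":0,"jaw":0.0},
  {"x":4,"y":-1,"z":40,"wx":0,"wy":0,"wz":0,"jaw":0.0},
  {"x":4,"y":-1,"z":40,"wx":0,"wy":0,"wz":0,"jaw":0.0},
], squeeze=30)

```text
time_s: 6.98
position: [0.5146, 0.0271, 0.0659]
tcp_rot: [-180.0, -0.1, -18.4]
force: [-1.3, -1.8, 7.7]
width: 0.059
finger_force: 31.3
```

Call:
arm_command([
  {"x":8,"y":-8,"z":-1.5,"wx":0,"wy":0,"wz":-2,"jaw":0},
  {"x":20,"y":-20,"z":-1.5,"wx":0,"wy":0,"wz":-4,"jaw":0},
  {"x":33,"y":-33,"z":-1.5,"wx":0,"wy":0,"wz":-6.5,"jaw":0},
  {"x":46,"y":-46,"z":-1.5,"wx":0,"wy":0,"wz":-9,"jaw":0},
  {"x":60,"y":-60,"z":-1.5,"wx":0,"wy":0,"wz":-12,"jaw":0},
  {"x":74,"y":-74,"z":-1.5,"wx":0,"wy":0,"wz":-15,"jaw":0},
  {"x":86,"y":-86,"z":-1.5,"wx":0,"wy":0,"wz":-17.2,"jaw":0},
  {"x":96,"y":-96,"z":-1.5,"wx":0,"wy":0,"wz":-17.2,"jaw":0},
  {"x":101,"y":-101,"z":-1.5,"wx":0,"wy":0,"wz":-17.2,"jaw":0},
  {"x":101.5,"y":-101,"z":-1.5,"wx":0,"wy":0,"wz":-17.2,"jaw":0},
])

```text
time_s: 7.82
position: [0.6431, 0.0922, 0.0664]
tcp_rot: [-180.0, -0.1, -1.2]
force: [0.1, 0.0, -1.2]
width: 0.062
finger_force: 30.0
```

```bash
python3 - <<'E'
from h import *
go(649.5,97,65,-1.2);print(monitor.sense()["force"])
im=imaging.snapshot("top");cv2.imwrite("pics/b3.png",cv2.cvtColor(cv2.resize(im[145:260,110:245],(675,575),interpolation=cv2.INTER_CUBIC),cv2.COLOR_RGB2BGR))
E
```

```text
t 7.82 p [643.1  92.2  66.4] rot [-1.8e+02 -1.0e-01 -1.2e+00] shift [ 6.3 -4.9  1.4] turn [-0.04 -0.05  0.05] n 0.2
[ 0.06926606  0.01801598 -1.16369077]
```

View pics/b3.png

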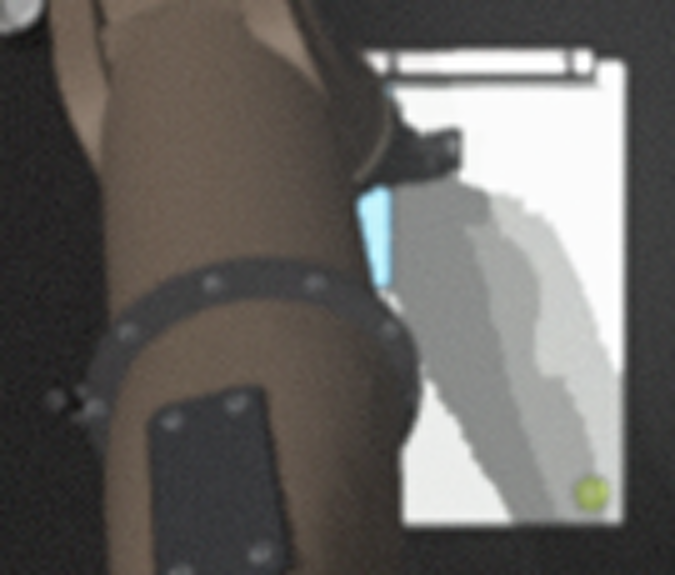

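The tray follows the grip and its right wall shows at crop (375,235), with the arm hiding the rest. Now I feel my way into the far dam.

Call:
arm_command([
  {"x":2,"y":0,"z":0,"wx":0,"wy":0,"wz":0,"jaw":0},
  {"x":4,"y":0,"z":0,"wx":0,"wy":0,"wz":0,"jaw":0},
  {"x":6,"y":0,"z":0,"wx":0,"wy":0,"wz":0,"jaw":0},
  {"x":7,"y":0,"z":0,"wx":0,"wy":0,"wz":0,"jaw":0},
  {"x":8,"y":0,"z":0,"wx":0,"wy":0,"wz":0,"jaw":0},
])

```text
time_s: 8.28
position: [0.6487, 0.0905, 0.0661]
tcp_rot: [179.9, 0.2, -1.2]
force: [-9.2, -0.6, 4.7]
width: 0.059
finger_force: 30.9
```

Call:
arm_command([
  {"x":1,"y":-2,"z":0,"wx":0,"wy":0,"wz":0,"jaw":0},
  {"x":1,"y":-4,"z":0,"wx":0,"wy":0,"wz":0,"jaw":0},
  {"x":1,"y":-5,"z":0,"wx":0,"wy":0,"wz":0,"jaw":0},
  {"x":1,"y":-6,"z":0,"wx":0,"wy":0,"wz":0,"jaw":0},
])

```text
time_s: 8.62
position: [0.6488, 0.0913, 0.066]
tcp_rot: [179.6, 0.3, -1.4]
force: [-11.0, -13.9, 10.3]
width: 0.061
finger_force: 31.8
```

Contact on both sides at about 10 N, with y short of the estimate. I'll release, back off and look.

Call:
arm_command([
  {"x":0,"y":0,"z":0,"wx":0,"wy":0,"wz":0,"jaw":0.15},
  {"x":0,"y":0,"z":0,"wx":0,"wy":0,"wz":0,"jaw":0.25},
  {"x":0,"y":4,"z":-10,"wx":0,"wy":0,"wz":0,"jaw":0.25},
  {"x":0,"y":6,"z":-40,"wx":0,"wy":0,"wz":0,"jaw":0.25},
  {"x":-20,"y":30,"z":-80,"wx":0,"wy":0,"wz":0,"jaw":0.2},
  {"x":-40,"y":65,"z":-100,"wx":0,"wy":0,"wz":0,"jaw":0},
  {"x":-60,"y":100,"z":-100,"wx":0,"wy":0,"wz":0,"jaw":0},
  {"x":-80,"y":135,"z":-100,"wx":0,"wy":0,"wz":0,"jaw":0},
  {"x":-100,"y":170,"z":-100,"wx":0,"wy":0,"wz":0,"jaw":0},
  {"x":-120,"y":205,"z":-100,"wx":0,"wy":0,"wz":0,"jaw":0},
])

```text
time_s: 9.45
position: [0.529, -0.1026, 0.1676]
tcp_rot: [180.0, -0.1, -1.1]
force: [1.0, -0.9, -0.5]
width: -0.002
finger_force: 0.0
```

```bash
cat > look.py <<'E'
from h import *
import sys
im=imaging.snapshot("top");t=[.5745,.0795,np.radians(-1.18)]
h,c=contour(im,blue,(146,150,225,255));tr=fit("top",TRAY,.028,dens(h),[.642,.138,-.02]);print("tray",fp(tr))
d=place(TRAY,tr[0])[[7]][0]-[t[0],t[1],0];print("tray corner in table",np.round(Ro.from_euler("z",-t[2]).apply(d)*1e3,1),"dyaw",np.degrees(tr[0][2]-t[2]).round(2))
k=5;u,v=140,145;c=cv2.resize(im[v:v+115,u:u+110],None,fx=k,fy=k,interpolation=cv2.INTER_CUBIC)
sd=imaging.snapshot("side");s=cv2.resize(sd[165:225,235:285],(250,300),interpolation=cv2.INTER_CUBIC);o=np.zeros((575,800,3),np.uint8);o[:,:550]=c;o[:300,550:]=s
P=proj("top",place(TRAY,[*place(np.array([[.068,.062,0]]),t)[0][:2],t[2]],.028))
for a,b in((1,3),(3,7),(7,5),(5,1)): cv2.line(o,*[tuple(int(q) for q in ((P[i]-[u,v])*k+2)) for i in(a,b)],(255,0,0),1)
cv2.imwrite(sys.argv[1],cv2.cvtColor(o,cv2.COLOR_RGB2BGR))
E
python3 look.py pics/b4.png
```

```text
tray [np.float64(643.4), np.float64(137.1), np.float64(-1.52), 'rms', np.float64(0.18)]
tray corner in table [127.9 104.7  32. ] dyaw -0.34
```

View pics/b4.png

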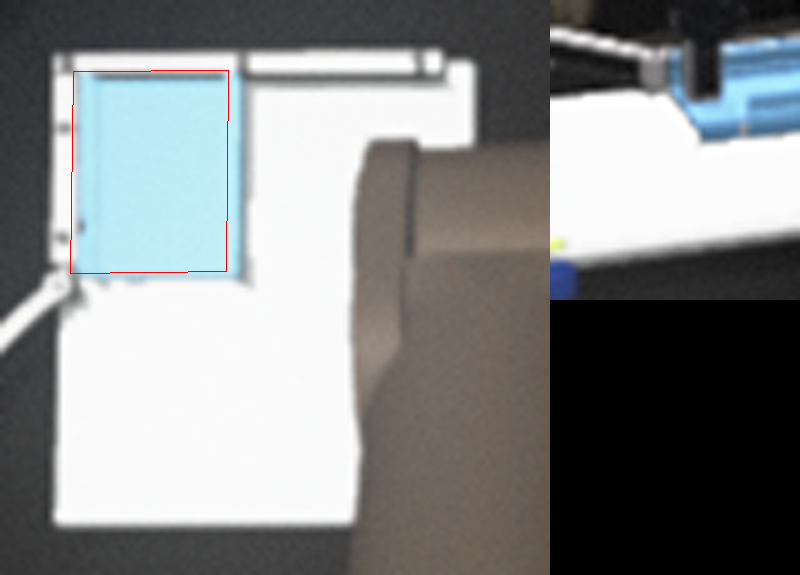

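The tray looks flush in the corner: its left edge is on the fence at crop (75,170) and its far edge on the dam at (150,73). A firm push from the side, then one from the near end, will make sure.

Call:
arm_command([
  {"x":25,"y":-35,"z":0,"wx":0,"wy":0,"wz":0,"jaw":0},
  {"x":50,"y":-65,"z":0,"wx":0,"wy":0,"wz":0,"jaw":0},
  {"x":75,"y":-95,"z":15,"wx":0,"wy":0,"wz":0,"jaw":0},
  {"x":95,"y":-120,"z":40,"wx":0,"wy":0,"wz":0,"jaw":0},
  {"x":110,"y":-145,"z":70,"wx":0,"wy":0,"wz":0,"jaw":0},
  {"x":113,"y":-155,"z":95,"wx":0,"wy":0,"wz":0,"jaw":0},
  {"x":113,"y":-160,"z":105,"wx":0,"wy":0,"wz":0,"jaw":0},
  {"x":113,"y":-170,"z":105,"wx":0,"wy":0,"wz":0,"jaw":0},
  {"x":113,"y":-176,"z":105,"wx":0,"wy":0,"wz":0,"jaw":0},
])

```text
time_s: 10.3
position: [0.646, 0.0727, 0.0619]
tcp_rot: [180.0, 0.0, -1.2]
force: [-0.1, 0.5, -1.0]
width: -0.002
finger_force: 0.0
```

Call:
arm_command([
  {"x":0,"y":-3,"z":0,"wx":0,"wy":0,"wz":0,"jaw":0},
  {"x":0,"y":-6,"z":0,"wx":0,"wy":0,"wz":0,"jaw":0},
  {"x":0,"y":-9,"z":0,"wx":0,"wy":0,"wz":0,"jaw":0},
  {"x":0,"y":-12,"z":0,"wx":0,"wy":0,"wz":0,"jaw":0},
  {"x":0,"y":-12,"z":0,"wx":0,"wy":0,"wz":0,"jaw":0},
])

```text
time_s: 10.72
position: [0.6469, 0.0776, 0.0631]
tcp_rot: [179.6, -0.1, -1.5]
force: [-2.7, -14.4, 6.6]
width: -0.001
finger_force: 7.4
```

Call:
arm_command([
  {"x":0,"y":20,"z":0,"wx":0,"wy":0,"wz":0,"jaw":0},
  {"x":0,"y":20,"z":-30,"wx":0,"wy":0,"wz":0,"jaw":0},
  {"x":-35,"y":10,"z":-50,"wx":0,"wy":0,"wz":0,"jaw":0},
  {"x":-70,"y":-10,"z":-50,"wx":0,"wy":0,"wz":0,"jaw":0},
  {"x":-100,"y":-35,"z":-45,"wx":0,"wy":0,"wz":0,"jaw":0},
  {"x":-105,"y":-50,"z":-20,"wx":0,"wy":0,"wz":0,"jaw":0},
  {"x":-105,"y":-53,"z":2,"wx":0,"wy":0,"wz":0,"jaw":0},
  {"x":-103,"y":-53,"z":9,"wx":0,"wy":0,"wz":0,"jaw":0},
  {"x":-92,"y":-53,"z":9,"wx":0,"wy":0,"wz":0,"jaw":0},
  {"x":-80,"y":-53,"z":9,"wx":0,"wy":0,"wz":0,"jaw":0},
])

```text
time_s: 11.55
position: [0.5681, 0.1378, 0.0529]
tcp_rot: [180.0, -0.0, -1.2]
force: [0.5, 0.4, 0.8]
width: -0.003
finger_force: 0.0
```

Call:
arm_command([
  {"x":4,"y":0,"z":0,"wx":0,"wy":0,"wz":0,"jaw":0},
  {"x":8,"y":0,"z":0,"wx":0,"wy":0,"wz":0,"jaw":0},
  {"x":11,"y":0,"z":0,"wx":0,"wy":0,"wz":0,"jaw":0},
  {"x":14,"y":0,"z":0,"wx":0,"wy":0,"wz":0,"jaw":0},
  {"x":14,"y":0,"z":0,"wx":0,"wy":0,"wz":0,"jaw":0},
])

```text
time_s: 11.97
position: [0.5741, 0.1376, 0.0521]
tcp_rot: [179.8, 0.8, -1.2]
force: [-26.4, -0.8, 20.1]
width: -0.0
finger_force: 13.5
```

```bash
python3 -c "
from h import *
go(508,271,150,0);go(508,271,88,0)"
```

```text
t 11.97 p [574.1 137.6  52.1] rot [179.8   0.8  -1.2] shift [ -70.1 -131.7  -97.4] turn [ 0.2   0.8  -1.16] n 4.5
t 11.97 p [574.1 137.6  52.1] rot [179.8   0.8  -1.2] shift [ -69.3 -131.9  -35.4] turn [ 0.2   0.8  -1.16] n 3.8
```

Call:
arm_command([
  {"x":-20,"y":0,"z":0,"wx":0,"wy":0,"wz":0,"jaw":0},
  {"x":-25,"y":0,"z":-35,"wx":0,"wy":0,"wz":0,"jaw":0},
  {"x":-30,"y":-10,"z":-75,"wx":0,"wy":0,"wz":0,"jaw":0.2},
  {"x":-45,"y":-40,"z":-100,"wx":0,"wy":0,"wz":0,"jaw":0.4},
  {"x":-60,"y":-75,"z":-100,"wx":0,"wy":0,"wz":0,"jaw":0.5},
  {"x":-72,"y":-110,"z":-100,"wx":0,"wy":0,"wz":0,"jaw":0.5},
  {"x":-77,"y":-131.5,"z":-100,"wx":0,"wy":0,"wz":-1.2,"jaw":0.5},
  {"x":-77,"y":-131.5,"z":-80,"wx":0,"wy":0,"wz":-1.2,"jaw":0.5},
  {"x":-77,"y":-131.5,"z":-80,"wx":0,"wy":0,"wz":-1.2,"jaw":0.5},
])

```text
time_s: 12.72
position: [0.506, 0.2721, 0.1311]
tcp_rot: [180.0, 0.1, 0.1]
force: [0.1, -1.1, 0.4]
width: 0.5
finger_force: 0.0
```

```bash
python3 - <<'E'
from h import *
go(508,271,88,0)
H=np.array([578,197.5]);
for th in np.radians([136,125,114,103,92,81,70,59,48,37,26,15,5,0,-3]): print(np.degrees(th).round(),(H+102*Ro.from_euler("z",-1.2,degrees=True).apply([-np.sin(th),-np.cos(th),0])[:2]).round(1),end=" ")
s=imaging.snapshot("side");cv2.imwrite("pics/b5.png",cv2.resize(cv2.cvtColor(s[150:210,180:280],cv2.COLOR_RGB2BGR),None,fx=6,fy=6,interpolation=cv2.INTER_CUBIC))
E
```

```text
t 12.72 p [506.  272.1 131.1] rot [1.8e+02 1.0e-01 1.0e-01] shift [ 2.   1.1 43.1] turn [0.04 0.08 0.13] n 1.1
136.0 [508.7 272.3] 125.0 [495.7 257.7] 114.0 [485.7 240.9] 103.0 [479.1 222.5] 92.0 [476.2 203.2] 81.0 [476.9 183.7] 70.0 [481.4 164.6] 59.0 [489.5 146.8] 48.0 [500.8 130.9] 37.0 [514.9 117.3] 26.0 [531.4 106.8] 15.0 [549.5  99.6] 5.0 [567.   96.1] 0.0 [575.9  95.5] -3.0 [581.2  95.6]
```

View pics/b5.png

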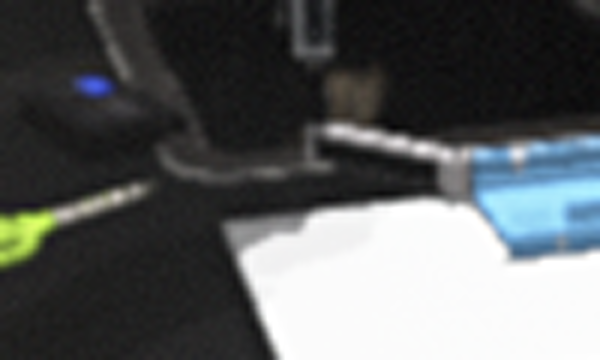

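The gate bar's free end is at crop (325,130), under the open fingers at (313,40). I'll descend and close on the knob.

Call:
arm_command([
  {"x":2,"y":0.5,"z":15,"wx":0,"wy":0,"wz":0,"jaw":0.5},
  {"x":2,"y":0.5,"z":30,"wx":0,"wy":0,"wz":0,"jaw":0.5},
  {"x":2,"y":0.5,"z":42,"wx":0,"wy":0,"wz":0,"jaw":0.4},
  {"x":2,"y":0.5,"z":42,"wx":0,"wy":0,"wz":0,"jaw":0.3},
  {"x":2,"y":0.5,"z":42,"wx":0,"wy":0,"wz":0,"jaw":0.2},
  {"x":2,"y":0.5,"z":42,"wx":0,"wy":0,"wz":0,"jaw":0.1},
  {"x":2,"y":0.5,"z":42,"wx":0,"wy":0,"wz":0,"jaw":0},
  {"x":2,"y":0.5,"z":42,"wx":0,"wy":0,"wz":0,"jaw":0},
], squeeze=25)

```text
time_s: 13.43
position: [0.5095, 0.2708, 0.0907]
tcp_rot: [180.0, -0.0, 0.0]
force: [1.7, -2.5, -3.1]
width: 0.151
finger_force: 25.5
```

Call:
arm_command([
  {"x":-13,"y":14.5,"z":0,"wx":0,"wy":0,"wz":0,"jaw":0},
  {"x":-23,"y":31.5,"z":0,"wx":0,"wy":0,"wz":0,"jaw":0},
  {"x":-29.5,"y":50,"z":0,"wx":0,"wy":0,"wz":0,"jaw":0},
  {"x":-32.5,"y":69,"z":0,"wx":0,"wy":0,"wz":0,"jaw":0},
  {"x":-32,"y":88.5,"z":0,"wx":0,"wy":0,"wz":0,"jaw":0},
  {"x":-27.5,"y":107.5,"z":0,"wx":0,"wy":0,"wz":0,"jaw":0},
  {"x":-19,"y":125.5,"z":0,"wx":0,"wy":0,"wz":0,"jaw":0},
  {"x":-8,"y":141.5,"z":0,"wx":0,"wy":0,"wz":0,"jaw":0},
  {"x":6,"y":155,"z":0,"wx":0,"wy":0,"wz":0,"jaw":0},
  {"x":22.5,"y":165.5,"z":0,"wx":0,"wy":0,"wz":0,"jaw":0},
])

```text
time_s: 14.27
position: [0.5309, 0.1055, 0.0907]
tcp_rot: [-180.0, 0.1, 0.1]
force: [-4.9, 4.4, 0.5]
width: 0.155
finger_force: 25.9
```

Call:
arm_command([
  {"x":18,"y":7,"z":0,"wx":0,"wy":0,"wz":0,"jaw":0},
  {"x":35,"y":10.5,"z":0,"wx":0,"wy":0,"wz":0,"jaw":0},
  {"x":44,"y":11,"z":0,"wx":0,"wy":0,"wz":0,"jaw":0},
  {"x":49,"y":11,"z":0,"wx":0,"wy":0,"wz":0,"jaw":0},
  {"x":51,"y":11,"z":0,"wx":0,"wy":0,"wz":0,"jaw":0},
])

```text
time_s: 14.68
position: [0.582, 0.0927, 0.0905]
tcp_rot: [179.8, 0.2, -0.1]
force: [-11.6, -6.9, 12.0]
width: 0.157
finger_force: 27.2
```

Call:
arm_command([
  {"x":-3,"y":0,"z":0,"wx":0,"wy":0,"wz":0,"jaw":0},
  {"x":-3,"y":0,"z":0,"wx":0,"wy":0,"wz":0,"jaw":0.2},
  {"x":-3,"y":0,"z":0,"wx":0,"wy":0,"wz":0,"jaw":0.35},
  {"x":-3,"y":0,"z":-10,"wx":0,"wy":0,"wz":0,"jaw":0.4},
  {"x":-3,"y":0,"z":-40,"wx":0,"wy":0,"wz":0,"jaw":0.4},
  {"x":-8,"y":30,"z":-75,"wx":0,"wy":0,"wz":0,"jaw":0.4},
  {"x":-16,"y":68,"z":-90,"wx":0,"wy":0,"wz":0,"jaw":0.4},
  {"x":-24,"y":106,"z":-90,"wx":0,"wy":0,"wz":0,"jaw":0.45},
  {"x":-32,"y":144,"z":-90,"wx":0,"wy":0,"wz":0,"jaw":0.45},
  {"x":-40,"y":182,"z":-90,"wx":0,"wy":0,"wz":0,"jaw":0.45},
])

```text
time_s: 15.52
position: [0.5429, -0.0885, 0.182]
tcp_rot: [180.0, -0.2, 0.1]
force: [0.7, -0.9, -0.0]
width: 0.448
finger_force: 0.0
```

Call:
arm_command([
  {"x":-9,"y":38,"z":0,"wx":0,"wy":0,"wz":-7,"jaw":0.45},
  {"x":-18,"y":76,"z":0,"wx":0,"wy":0,"wz":-14,"jaw":0.45},
  {"x":-27,"y":114,"z":0,"wx":0,"wy":0,"wz":-21,"jaw":0.45},
  {"x":-36,"y":152,"z":0,"wx":0,"wy":0,"wz":-28,"jaw":0.45},
  {"x":-45,"y":190,"z":0,"wx":0,"wy":0,"wz":-35,"jaw":0.45},
  {"x":-54,"y":215,"z":0,"wx":0,"wy":0,"wz":-42,"jaw":0.45},
  {"x":-58,"y":222,"z":0,"wx":0,"wy":0,"wz":-49,"jaw":0.45},
  {"x":-58,"y":222,"z":0,"wx":0,"wy":0,"wz":-56,"jaw":0.45},
  {"x":-58,"y":222,"z":0,"wx":0,"wy":0,"wz":-63,"jaw":0.45},
  {"x":-58,"y":222,"z":0,"wx":0,"wy":0,"wz":-70,"jaw":0.45},
])

```text
time_s: 16.35
position: [0.4853, -0.3093, 0.1813]
tcp_rot: [179.9, -0.0, 70.4]
force: [-0.7, -0.1, -0.7]
width: 0.449
finger_force: 0.0
```

```bash
python3 look.py pics/b6.png; python3 -c "
from h import *
go(479,-310,180,93.7);go(479,-310,180,-86.3);print(monitor.sense()['q'].round(0))
im=imaging.snapshot('top');h,c=contour(im,red,(300,205,350,255));print(fp(fit('top',SPINE,.01,dens(h),[.4786,-.3106,.065])))"
```

```text
tray [np.float64(643.8), np.float64(139.2), np.float64(-1.93), 'rms', np.float64(0.34)]
tray corner in table [128.7 106.3  32. ] dyaw -0.75
t 16.45 p [ 485.4 -309.2  181.1] rot [179.9  -0.   70.2] shift [-2.9 -5.7  1.1] turn [  0.07  -0.   -23.54] n 0.2
t 16.45 p [ 485.4 -309.2  181.1] rot [179.9  -0.   70.2] shift [-2.9 -5.7  1.1] turn [-1.0000e-02 -1.0000e-01  1.5646e+02] n 0.2
[ 46.  27. -27. 101.  14.  56.  -6.]
[np.float64(479.4), np.float64(-310.5), np.float64(4.93), 'rms', np.float64(0.7)]
```

View pics/b6.png

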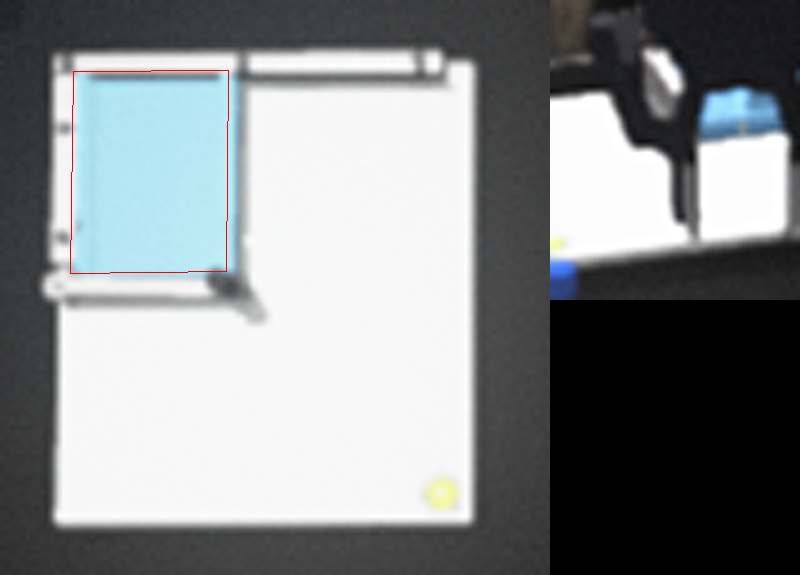

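The tray sits in the corner and the gate is shut across its near end, with the knob at crop (230,285). Next is the red comb.

Call:
arm_command([
  {"x":-3,"y":-6,"z":10,"wx":0,"wy":0,"wz":-7,"jaw":0.47},
  {"x":-3,"y":-6,"z":30,"wx":0,"wy":0,"wz":-14,"jaw":0.47},
  {"x":-3,"y":-6,"z":50,"wx":0,"wy":0,"wz":-20,"jaw":0.47},
  {"x":-3,"y":-6,"z":70,"wx":0,"wy":0,"wz":-23.5,"jaw":0.47},
  {"x":-3,"y":-6,"z":90,"wx":0,"wy":0,"wz":-23.5,"jaw":0.47},
  {"x":-3,"y":-6,"z":90,"wx":0,"wy":0,"wz":-23.5,"jaw":0.47},
])

```text
time_s: 17.0
position: [0.4764, -0.3091, 0.0872]
tcp_rot: [-179.8, -0.2, 93.3]
force: [-0.5, -0.4, 0.2]
width: 0.471
finger_force: 0.0
```

```bash
python3 -c "
from h import *
go(479,-310,46,93.7)"
```

```text
t 17.0 p [ 476.4 -309.1   87.2] rot [-179.8   -0.2   93.3] shift [-1.1  2.7 41.2] turn [-0.24 -0.16 -0.4 ] n 1.0
```

Call:
arm_command([
  {"x":-1,"y":2,"z":15,"wx":0,"wy":0,"wz":0,"jaw":0.47},
  {"x":-1,"y":2,"z":28,"wx":0,"wy":0,"wz":0,"jaw":0.47},
  {"x":-1,"y":2,"z":36,"wx":0,"wy":0,"wz":0,"jaw":0.47},
  {"x":-1,"y":2,"z":41,"wx":0,"wy":0,"wz":0,"jaw":0.4},
  {"x":-1,"y":2,"z":41,"wx":0,"wy":0,"wz":0,"jaw":0.3},
  {"x":-1,"y":2,"z":41,"wx":0,"wy":0,"wz":0,"jaw":0.2},
  {"x":-1,"y":2,"z":41,"wx":0,"wy":0,"wz":0,"jaw":0.1},
  {"x":-1,"y":2,"z":41,"wx":0,"wy":0,"wz":0,"jaw":0.1},
  {"x":-1,"y":2,"z":41,"wx":0,"wy":0,"wz":0,"jaw":0.1},
], squeeze=40)

```text
time_s: 17.75
position: [0.4805, -0.3111, 0.0497]
tcp_rot: [180.0, 0.0, 93.5]
force: [-0.8, -0.0, 0.4]
width: 0.197
finger_force: 40.3
```

Call:
arm_command([
  {"x":0,"y":0,"z":-8,"wx":0,"wy":0,"wz":0,"jaw":0.1},
  {"x":0,"y":0,"z":-25,"wx":0,"wy":0,"wz":0,"jaw":0.1},
  {"x":0,"y":0,"z":-55,"wx":0,"wy":0,"wz":0,"jaw":0.1},
  {"x":0,"y":0,"z":-85,"wx":0,"wy":0,"wz":0,"jaw":0.1},
  {"x":20,"y":7,"z":-110,"wx":0,"wy":0,"wz":1,"jaw":0.1},
  {"x":55,"y":20,"z":-115,"wx":0,"wy":0,"wz":2,"jaw":0.1},
  {"x":92,"y":33,"z":-115,"wx":0,"wy":0,"wz":3,"jaw":0.1},
  {"x":129,"y":46,"z":-115,"wx":0,"wy":0,"wz":4,"jaw":0.1},
  {"x":166,"y":60,"z":-115,"wx":0,"wy":0,"wz":4.7,"jaw":0.1},
  {"x":203,"y":73,"z":-115,"wx":0,"wy":0,"wz":4.7,"jaw":0.1},
])

```text
time_s: 18.58
position: [0.5412, -0.1021, 0.1654]
tcp_rot: [179.9, 0.0, 88.7]
force: [1.0, -0.3, -0.9]
width: 0.195
finger_force: 40.3
```

```bash
python3 -c "
from h import *
go(613,137.5,160,88.8);print(monitor.sense()['width'])"
```

```text
t 18.58 p [ 541.2 -102.1  165.4] rot [179.9   0.   88.7] shift [241.1  66.5   5.4] turn [ 0.09  0.02 -0.05] n 6.3
0.19482121335382707
```

Call:
arm_command([
  {"x":37,"y":10,"z":0,"wx":0,"wy":0,"wz":0,"jaw":0.1},
  {"x":74,"y":20,"z":0,"wx":0,"wy":0,"wz":0,"jaw":0.1},
  {"x":111,"y":31,"z":0,"wx":0,"wy":0,"wz":0,"jaw":0.1},
  {"x":148,"y":41,"z":0,"wx":0,"wy":0,"wz":0,"jaw":0.1},
  {"x":185,"y":51,"z":0,"wx":0,"wy":0,"wz":0,"jaw":0.1},
  {"x":215,"y":60,"z":0,"wx":0,"wy":0,"wz":0,"jaw":0.1},
  {"x":236,"y":66,"z":10,"wx":0,"wy":0,"wz":0,"jaw":0.1},
  {"x":241,"y":66.5,"z":30,"wx":0,"wy":0,"wz":0,"jaw":0.1},
  {"x":241,"y":66.5,"z":50,"wx":0,"wy":0,"wz":0,"jaw":0.1},
  {"x":241,"y":66.5,"z":50,"wx":0,"wy":0,"wz":0,"jaw":0.1},
])

```text
time_s: 19.42
position: [0.6101, 0.1358, 0.1113]
tcp_rot: [-179.7, 0.1, 88.9]
force: [-0.8, -0.4, -0.7]
width: 0.199
finger_force: 40.3
```

```bash
python3 - <<'E'
from h import *
go(613,137.5,80,88.8)
a=imaging.snapshot("side");b=imaging.snapshot("top")
o=np.zeros((600,800,3),np.uint8)
o[:360,:]=cv2.resize(a[155:209,200:320],(800,360),interpolation=cv2.INTER_CUBIC)
o[360:,:400]=cv2.resize(b[150:222,140:260],(400,240),interpolation=cv2.INTER_CUBIC)
cv2.imwrite("pics/b7.png",cv2.cvtColor(o,cv2.COLOR_RGB2BGR))
E
```

```text
t 19.42 p [610.1 135.8 111.3] rot [-1.797e+02  1.000e-01  8.890e+01] shift [ 1.8  3.  31.3] turn [-0.28  0.08  0.11] n 0.8
```

View pics/b7.png

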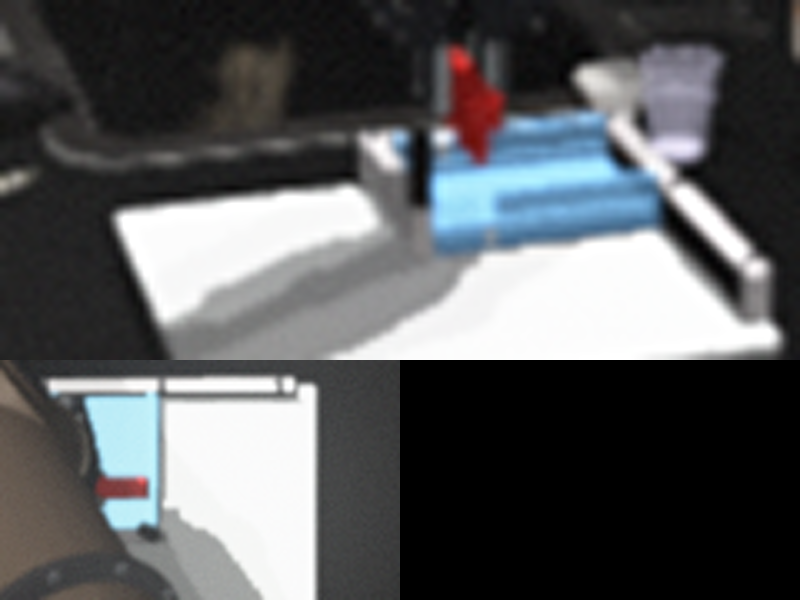

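The comb hangs over the near part of the tray. In the side crop its lower end is at (480,155), and in the top crop it is at (123,487). Now I measure it against the tray in the same camera.

```bash
cat > m2.py <<'E'
from h import *
b=imaging.snapshot("top");s=monitor.sense();p=s["position"];zt=p[2]-.0397;yaw=np.radians(s["tcp_rot"][2]-90)
print("tcp",p.round(4),s["tcp_rot"].round(2))
rd=lambda h:((h[...,0]<10)|(h[...,0]>170))&(h[...,1]>90)&(h[...,2]>60)
h,c=contour(b,rd,(168,175,192,205))
V=c[(c[:,0]>174)&(c[:,0]<181)];m=V[:,1].mean()
meas=[np.median(c[:,0][c[:,0]>np.max(c[:,0])-.6]),np.median(V[V[:,1]<m,1]),np.median(V[V[:,1]>m,1])]
def pr(q):
    P=proj("top",place(SPINE,[q[0],q[1],yaw],zt));top=P[[1,3,7,5]]
    hull=cv2.convexHull(P.astype(np.float32))[:,0]
    # v extents at u=177.5
    from itertools import combinations
    H=np.vstack([hull,hull[:1]]);vs=[a[1]+(b_[1]-a[1])*(177.5-a[0])/(b_[0]-a[0]) for a,b_ in zip(H[:-1],H[1:]) if (a[0]-177.5)*(b_[0]-177.5)<0]
    return np.array([hull[:,0].max(),min(vs),max(vs)])
r=least_squares(lambda q:pr(q)-meas,p[:2],diff_step=1e-3);print("comb cam",(r.x*1000).round(1),"res",r.fun.round(2))
# tray, right wall and far end from blue mask
h,c=contour(b,blue,(165,155,192,206))
R=c[(c[:,1]>164)&(c[:,1]<178)];uR=np.median(R[R[:,0]>184,0]);print("uR",uR,"vfar",np.median(c[c[:,1]<c[:,1].min()+.6,1]))
def ur(y): 
    P=proj("top",place(TRAY,[.6438,y,np.radians(-1.2)],.028));e=P[[0,4]] if P[0,0]>P[1,0] else P[[1,5]]
    return np.interp(171,*zip(*sorted((v,u) for u,v in e)))
for y in np.arange(.132,.145,.002): print(round(y*1000),ur(y).round(2),end="; ")
E
python3 m2.py
```

```text
tcp [0.6126 0.1355 0.1154] [179.96  -0.    88.79]
comb cam [611.7 140.1] res [ 0.   -1.29  1.3 ]
uR 187.625 vfar 159.875
132 190.04; 134 189.38; 136 188.72; 138 188.06; 140 187.4; 142 186.74; 144 186.09;
```

The comb at (611.7, 140.1) mm matches the slot at about (611.8, 140.0) mm in the same camera. I'll lower it.

Call:
arm_command([
  {"x":0,"y":0,"z":10,"wx":0,"wy":0,"wz":0,"jaw":0.1},
  {"x":0,"y":0,"z":16,"wx":0,"wy":0,"wz":0,"jaw":0.1},
  {"x":0,"y":0,"z":21,"wx":0,"wy":0,"wz":0,"jaw":0.1},
  {"x":0,"y":0,"z":26,"wx":0,"wy":0,"wz":0,"jaw":0.1},
  {"x":0,"y":0,"z":30,"wx":0,"wy":0,"wz":0,"jaw":0.1},
  {"x":0,"y":0,"z":33,"wx":0,"wy":0,"wz":0,"jaw":0.1},
  {"x":0,"y":0,"z":33,"wx":0,"wy":0,"wz":0,"jaw":0.1},
])

```text
time_s: 20.15
position: [0.6119, 0.136, 0.0805]
tcp_rot: [-180.0, -0.0, 88.8]
force: [0.1, 0.7, -0.6]
width: 0.201
finger_force: 40.3
```

Call:
arm_command([
  {"x":0,"y":0,"z":1.5,"wx":0,"wy":0,"wz":0,"jaw":0.1},
  {"x":0,"y":0,"z":3,"wx":0,"wy":0,"wz":0,"jaw":0.1},
  {"x":0,"y":0,"z":4.5,"wx":0,"wy":0,"wz":0,"jaw":0.1},
  {"x":0,"y":0,"z":6,"wx":0,"wy":0,"wz":0,"jaw":0.1},
  {"x":0,"y":0,"z":6,"wx":0,"wy":0,"wz":0,"jaw":0.1},
])

```text
time_s: 20.57
position: [0.6124, 0.136, 0.0772]
tcp_rot: [179.9, 0.0, 88.8]
force: [-5.9, -3.0, 17.4]
width: 0.202
finger_force: 42.9
```

Call:
arm_command([
  {"x":0,"y":0,"z":-4,"wx":0,"wy":0,"wz":0,"jaw":0.1},
  {"x":0,"y":0,"z":-4,"wx":0,"wy":0,"wz":0,"jaw":0.24},
  {"x":0,"y":0,"z":-4,"wx":0,"wy":0,"wz":0,"jaw":0.29},
  {"x":0,"y":0,"z":-4,"wx":0,"wy":0,"wz":0,"jaw":0.29},
  {"x":0,"y":0,"z":-10,"wx":0,"wy":0,"wz":0,"jaw":0.29},
  {"x":0,"y":0,"z":-25,"wx":0,"wy":0,"wz":0,"jaw":0.29},
  {"x":0,"y":0,"z":-55,"wx":0,"wy":0,"wz":0,"jaw":0.29},
  {"x":0,"y":0,"z":-90,"wx":0,"wy":0,"wz":0,"jaw":0.29},
  {"x":-35,"y":-10,"z":-110,"wx":0,"wy":0,"wz":0,"jaw":0.29},
  {"x":-70,"y":-20,"z":-120,"wx":0,"wy":0,"wz":0,"jaw":0.29},
])

```text
time_s: 21.4
position: [0.5919, 0.0688, 0.1989]
tcp_rot: [179.7, -0.1, 89.1]
force: [1.3, 0.0, 0.4]
width: 0.293
finger_force: 0.0
```

Call:
arm_command([
  {"x":-37,"y":-10,"z":0,"wx":0,"wy":0,"wz":0,"jaw":0.29},
  {"x":-74,"y":-20,"z":0,"wx":0,"wy":0,"wz":0,"jaw":0.29},
  {"x":-111,"y":-30,"z":0,"wx":0,"wy":0,"wz":0,"jaw":0.29},
  {"x":-148,"y":-40,"z":0,"wx":0,"wy":0,"wz":0,"jaw":0.29},
  {"x":-185,"y":-50,"z":0,"wx":0,"wy":0,"wz":0,"jaw":0.29},
  {"x":-222,"y":-60,"z":0,"wx":0,"wy":0,"wz":0,"jaw":0.29},
  {"x":-250,"y":-65,"z":0,"wx":0,"wy":0,"wz":0,"jaw":0.29},
  {"x":-280,"y":-70,"z":0,"wx":0,"wy":0,"wz":0,"jaw":0.29},
  {"x":-280,"y":-70,"z":0,"wx":0,"wy":0,"wz":0,"jaw":0.29},
])

```text
time_s: 22.15
position: [0.5127, -0.22, 0.1949]
tcp_rot: [-179.9, 0.2, 88.3]
force: [0.1, -1.7, -0.1]
width: 0.29
finger_force: 0.0
```

```bash
python3 - <<'E'
from h import *
a=imaging.snapshot("side");b=imaging.snapshot("top")
h,c=contour(b,red,(150,180,200,215))
f=fit("top",SPINE,.038,dens(h),[.612,.140,-.02]);print("comb",fp(f))
o=np.zeros((600,800,3),np.uint8)
o[:300,:]=cv2.resize(a[155:215,185:345],(800,300),interpolation=cv2.INTER_CUBIC)
o[300:,:390]=cv2.resize(b[150:250,140:270],(390,300),interpolation=cv2.INTER_CUBIC)
o[300:,400:]=cv2.resize(a[170:290,200:360],(400,300),interpolation=cv2.INTER_CUBIC)
cv2.imwrite("pics/b8.png",cv2.cvtColor(o,cv2.COLOR_RGB2BGR))
E
```

```text
comb [np.float64(612.1), np.float64(138.8), np.float64(-4.35), 'rms', np.float64(1.0)]
```

View pics/b8.png

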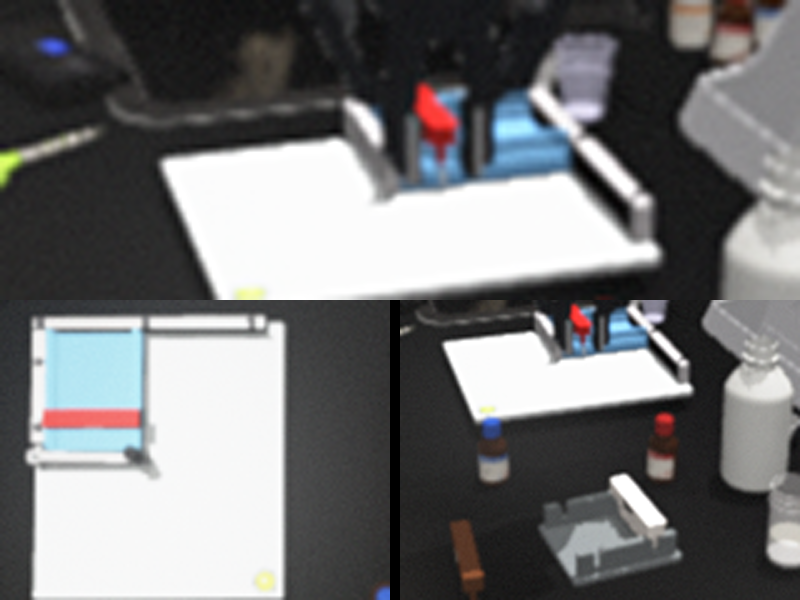

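The comb lies square in the notches at lower-left crop (93,418). The gate is shut, the tray is flush, the bottle is upright, and the white comb and bystanders look undisturbed. Handing in.

```bash
python3 -c "
from bench import order
print(order.close_job())"
```

```text
the job is handed in; nothing more can be done
None
```

I handed the job in at about 22 s of the 72 s allowed; in the last pictures the blue-capped bottle is upright on the bench, the tray flush in the corner with the gate shut, and the red comb down in the notches and released, but the hand-in returned no verdict.

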